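Start the last wing bolt of a clear test chamber and hold it started

TASK

One of the four wing bolts on the clear chamber's cover still stands proud of its threaded boss: it only rests on the end of the thread. Turn it backward (anticlockwise seen from above) until it drops into the thread and stop there, then turn it forward (clockwise) one full turn from that place, and finish still gripping its wing firmly and keeping it still: the program ends while holding the bolt. Leave the other bolts and the loose things on the bench and on the cover alone.

Things in the scene. Friction and masses are not known exactly. Their poses are not given: they have to be found in the camera images.
- chamber: Clear chamber, fixed to the bench: black base 216 mm across, tube 104 mm, clear cover disc 210 mm across, its top 106 mm above the bench. Origin at the centre of the underside, z up. Four steel bosses (36 mm across, 14 mm high) stand on the cover 75 mm from its centre, 90 degrees apart; the proud bolt is on the chamber's +x axis, the other three are home, their tops 165 mm above the bench.
- wing_bolt: Proud steel wing bolt, 0.33 kg: 24 mm rod, right-hand thread of 8 mm lead. On top a flat wing: 12 mm thick along its own y, 40 mm long along x, 40 mm high, 33 to 73 mm above the origin; under it a collar 26 mm across, 3 mm high. Origin on its axis, z up: level with the boss's mouth (120 mm above the bench) at the start, 16 mm lower at the end. It only turns about and slides along the boss's axis.
- wing (a point): Middle of the proud bolt's wing, 53 mm above the bolt's origin: x along the wing's length, y through its 12 mm thickness, z up. About 172 mm above the bench at the start, 165 mm after the drop, 157 mm at the end; the wing reaches 20 mm up and down from here.
- boss_mouth (a point): Centre of the top face of the boss that carries the proud bolt, 120 mm above the bench; fixed, z up.
- bolt_turn (a joint): Turning angle of the proud bolt in rad, growing forward (clockwise seen from above), not wrapped. It starts at 0.5 to 1.6. At 0 it passes the end of the boss's thread: turned backward it drops between 0.05 and -0.2. One full turn forward of the drop place reads about 6.28. Friction of 0.01 to 0.02 N m keeps it where it is left.
- bolt_drop (a joint): How far the proud bolt has sunk, in m, growing downward. Before the drop 0.0013 per rad of bolt_turn (it climbs a little when turned backward), after it 0.008 more: about 0.008 just after, 0.016 one turn forward. It falls by its weight: in fingers set a few mm wider than the wing it turns with them and drops freely; clamped, it stays up until let go or pushed down gently.
- home1: One of the three wing bolts already screwed home in its boss, fixed, on the chamber's +y axis, 75 mm from the centre; origin at the foot of its boss on the cover, wing 40 x 12 x 40 mm, top 59 mm above this origin. To be left alone.
- home2: One of the three wing bolts already screwed home in its boss, fixed, on the chamber's -x axis, 75 mm from the centre; origin at the foot of its boss on the cover, wing 40 x 12 x 40 mm, top 59 mm above this origin. To be left alone.
- home3: One of the three wing bolts already screwed home in its boss, fixed, on the chamber's -y axis, 75 mm from the centre; origin at the foot of its boss on the cover, wing 40 x 12 x 40 mm, top 59 mm above this origin. To be left alone.
- spare_nut: Loose steel nut, 34 mm across, 16 mm high, lying on the clear cover near its centre; origin at the centre of its underside. To be left alone.
- o_ring: Loose black rubber ring, 90 mm across, 6 mm high, flat on the bench; origin at the centre of its underside. To be left alone.
- driver: Loose screwdriver with black handle lying on the bench. To be left alone.
- spanner: Loose steel spanner lying on the bench. To be left alone.
- grease_jar: Loose white jar, 50 mm across, 60 mm high, standing on the bench; origin at the centre of its underside. To be left alone.
- probe: Loose aluminium cylinder, 36 mm across, 50 mm high, standing on the bench; origin at the centre of its underside. To be left alone.
- brush: Loose brush with wooden handle lying on the bench. To be left alone.

How it is judged:
By the outcome, as a careful person would: the job done as asked, in the order asked, and still so for the second after the job is handed in, while the arm keeps its last pose, push and grip.
It also fails if it takes over 54 s, if anything falls off the work surface, if the arm or the gripper's body presses on something with over 40 N, if the wrist force passes 120 N, or if a joint passes its speed limit or range.

ROBOT

A 6-joint arm with a two-finger parallel gripper is mounted at the origin on the work surface. World frame = base frame: x ahead of the robot, y to its left, z up, the work surface at z = 0. Lengths are in m, angles in rad, forces in N, time in s.
With the tool pointing down it reaches from about 0.275 to 0.825 m from the base axis. Payload 5.2 kg.
Tool frame: the origin (TCP) lies on the mounting face of the last link; the fingertips stand 186 mm ahead of it and the grasp point (between the pads) lies 167 mm ahead of it; z points along the fingers, y is the direction in which the jaws open and shut (so a half turn about z gives the same grasp; the last joint's range is limited). The gripper opens to 93 mm and grips with 3 to 60 N. Pads are 15 mm wide; open, the fingers measure 128 mm over their backs; the gripper's body (75 mm by 188 mm) begins 65 mm behind the grasp point.
Start: joints at [1.126, 0.259, 1.535, -0, 1.348, -0.203], TCP at [0.132, 0.534, 0.405] pointing down, gripper open.
Joint ranges: [-3.14, 3.14], [-0.91, 2.08], [0.19, 2.58], [-1.22, 4.36], [0.22, 2.71], [-3.12, 3.12]. Speed limits (rad/s): [2.57, 2.57, 3.14, 3.14, 3.14, 3.14].

INTERFACE

Orientations are given as a unit quaternion [x, y, z, w].
In Python, from bench import observe, read_camera, camera_info, close_job gives the robot as it stands.
- The arm moves only by the tool step_arm, never from a script. Its argument "plan" is a list of rows, each an object of numbers: "dx", "dy", "dz": the shift along the tool's x, y, z normalised to -1 to 1, where 1 is 120 mm; "wx", "wy", "wz": the turn, a rotation vector about the tool's x, y, z normalised to -1 to 1, where 1 is 180 degrees; "jaw": the closure, from -1 (fully open) to 1 (shut). In form: [{"dx": .., "dy": .., "dz": .., "wx": .., "wy": .., "wz": .., "jaw": ..}, ...]. A call has exactly 8 rows; each row is the pose to reach, as a shift and turn from the pose commanded when the call began, along the tool's axes at that moment, turning the shorter way round; what a row does not reach only later rows make up. A row lasts 1/8 s, in which the tool goes at most 62.5 mm and 10.7 degrees, less where a joint would pass 70% of its speed; a pose out of reach is approached as far as the arm can. A call with a number of a shift or a turn outside -1 to 1 is refused whole. A call with a gripper value outside its range is refused whole. The fingers move at their own pace and stop on an object; "newtons" is the grip in N (left out, the last holds). Time passes only in rows, so rows that repeat a pose let the fingers close, or fill a call up. It gives the time, the measured TCP pose, the force and the opening at its end, in the units of the state.
- observe(): the state, without advancing time (a new reading comes with each control period).
- read_camera(name): name is "scene" or "top" or "wrist"; returns (picture, depth): 420x560x3 uint8, red, green, blue; 420x560 float32, m along the optical axis (not along the pixel's ray), 0 where there is no reading.
- camera_info(name): a dict with "vertical_fov" (degrees; the focal length in pixels is half the picture's height over the tangent of half this angle, whatever the lens; pixels are square), "cx", "cy" (the principal point, pixels), "k1" (the pictures are not rectified: a ray, as slopes to the right and down, at radius r is drawn at 1 + k1 r^2 times it, then the intrinsics apply), "position" and "rotation" of the camera in the world. Camera axes: x right, y up, looking along -z (the intrinsics and any distortion apply to the point x, -y, -z); pixel columns grow to the right and rows downward; lengths in m; the calibration is good to about 2 mm. A picture is of the moment at which its call begins: read the wrist's pose just before it. camera_info takes no time and is no camera call; for the wrist camera it gives the pose at the moment of the call.
- close_job(): hands the job in, once; it reports no verdict.
The state is a dict: "time": time; "joints": joint angles; "joint_velocities": joint speeds; "effort": joint torques, N m; "position": TCP position; "orientation": TCP orientation; "wrist_force": force on the tool from outside, world axes, zero at the start; "torque": the same for the moment, N m; "finger_gap": opening from 0.0 (shut) to 1.0 (fully open).
Only numpy, scipy, OpenCV 4.12 (cv2) and the standard library are available. Lean on these libraries where they do the work, as an engineer would, in place of code of your own. Each camera call takes 0.05 s, during which the arm holds its last target.

## Working session

There is one attempt and no reset: what is moved stays moved. The work goes in short steps, Python scripts to look and compute and a tool call to move; the robot and the scene stay as the last step left them, time stands still between calls to the robot, and variables do not carry over. Pictures are saved under pics/ and viewed, and the job is handed in when it is done.

Besides the shell and the picture viewer there is one more tool, called after "Emit:" by a JSON object that holds its "name" and its "arguments". step_arm: Moves the arm, as the interface text tells. Scaled input: -1 to 1 covers 120 mm each way for a shift and 180 degrees each way for a turn. Its arguments: {"type":"object","properties":{"plan":{"type":"array"},"newtons":{"type":"number"}},"required":["plan"]}

```bash
mkdir -p pics; ls
python3 - <<'E'
from bench import observe, read_camera, camera_info
import cv2
print(observe())
for n in ["scene","top","wrist"]:
    print(n,camera_info(n))
    p,d=read_camera(n)
    cv2.imwrite(f"pics/{n}0.png",p[:,:,::-1])
    import numpy as np; np.save(f"{n}0.npy",d)
E
```

```text
pics
{'time': 0.0, 'joints': array([ 1.12619920e+00,  2.59330651e-01,  1.53611073e+00, -2.42464271e-05,
        1.34805156e+00, -2.02786791e-01]), 'joint_velocities': array([ 0.00138755, -0.00032801, -0.00046828,  0.00054247, -0.00154251,
       -0.00062973]), 'effort': array([ 4.13736334e-04, -4.37307537e+01, -2.84008741e+01,  7.18326448e-02,
        4.11968376e-02, -1.30203794e-04]), 'position': array([0.13157381, 0.53378643, 0.40391297]), 'orientation': array([ 1.20608095e-01,  9.92699745e-01, -9.04562017e-04, -2.91004500e-04]), 'wrist_force': array([-0.16584876, -0.69336087, -0.43171684]), 'torque': array([-0.01356317, -0.05410293,  0.04769968]), 'finger_gap': 0.9973262744197556}
scene {'vertical_fov': 42.908493995467836, 'cx': 281.88804737728447, 'cy': 211.02219317385962, 'k1': -0.06892464035089321, 'position': array([ 1.49084066, -0.53640406,  1.37731823]), 'rotation': array([0.30431104, 0.18831378, 0.47075614, 0.80642505])}
top {'vertical_fov': 49.148850754493736, 'cx': 285.4588668715303, 'cy': 204.8951050752356, 'k1': -0.0048257920926589115, 'position': array([0.34859074, 0.01573693, 1.17707944]), 'rotation': array([-0.03883724,  0.06052266,  0.71392983, -0.6965148 ])}
wrist {'vertical_fov': 71.27807148365474, 'cx': 281.0703955758071, 'cy': 213.04658222105962, 'k1': -0.019558094877173627, 'position': array([0.06494718, 0.55093352, 0.38402053]), 'rotation': array([-0.10048578, -0.07718186,  0.61221595,  0.78047242])}
```

View pics/top0.png

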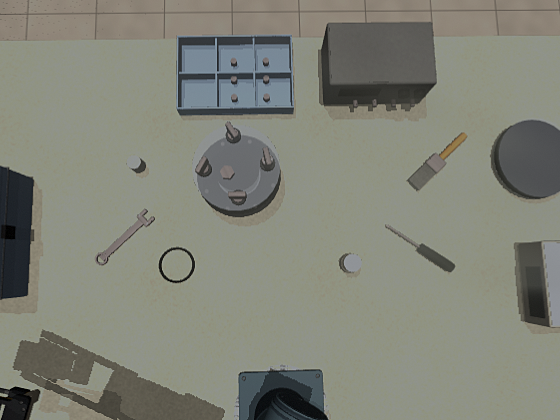

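View pics/scene0.png

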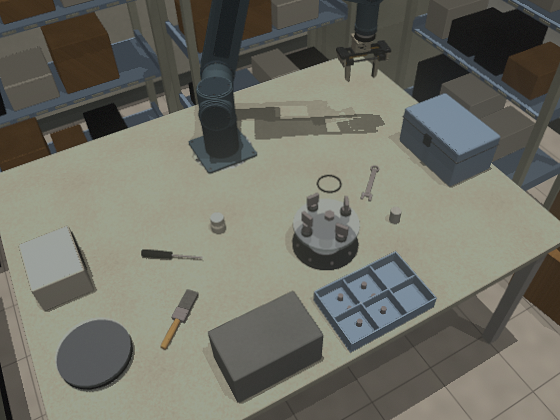

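View pics/wrist0.png

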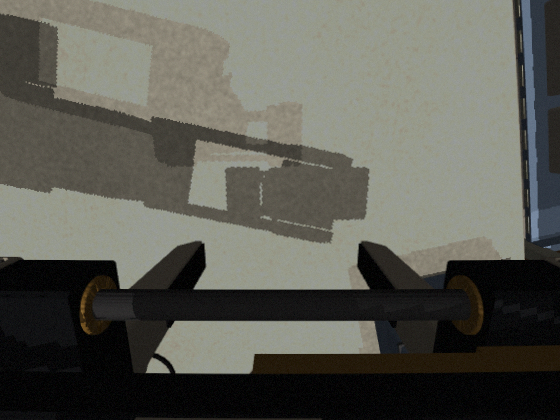

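The top view shows the chamber at about (238,168), with wings near (232,132), (203,167), (267,158) and (237,196). The nut is at (228,172). I'll enlarge it.

```bash
cat > h.py <<'E'
import numpy as np, cv2
from scipy.spatial.transform import Rotation as R
from bench import observe, read_camera, camera_info
def K(ci):
    f=210/np.tan(np.radians(ci['vertical_fov'])/2)
    return np.array([[f,0,ci['cx']],[0,f,ci['cy']],[0,0,1.]]), np.array([ci['k1'],0,0,0,0.])
def ray(ci,uv):
    k,D=K(ci); s=cv2.undistortPoints(np.array(uv,float).reshape(-1,1,2),k,D).reshape(-1,2)
    d=np.c_[s[:,0],-s[:,1],-np.ones(len(s))]
    return R.from_quat(ci['rotation']).apply(d)   # depth-scaled
def atz(ci,uv,z):
    r=ray(ci,uv); o=np.array(ci['position']); return o+r*((z-o[2])/r[:,2])[:,None]
def atdepth(ci,uv,d):
    return np.array(ci['position'])+ray(ci,uv)*np.array(d)[:,None]
def proj(ci,P):
    k,D=K(ci); p=R.from_quat(ci['rotation']).inv().apply(np.atleast_2d(P)-ci['position'])
    q=np.c_[p[:,0],-p[:,1],-p[:,2]]
    return cv2.projectPoints(q,np.zeros(3),np.zeros(3),k,D)[0].reshape(-1,2)
def tri(cs,uvs):
    A=np.zeros((3,3));b=np.zeros(3)
    for c,uv in zip(cs,uvs):
        d=ray(c,uv)[0];d/=np.linalg.norm(d);M=np.eye(3)-np.outer(d,d);A+=M;b+=M@c['position']
    return np.linalg.solve(A,b)
def crop(src,x0,y0,x1,y1,s,out):
    im=cv2.imread(src)[y0:y1,x0:x1]; cv2.imwrite(out,cv2.resize(im,None,fx=s,fy=s,interpolation=cv2.INTER_CUBIC))
E
python3 - <<'E'
from h import *
crop("pics/top0.png",185,115,290,220,7-1.5,"pics/topc.png")
crop("pics/scene0.png",280,180,370,275,6,"pics/scenec.png")
c=camera_info("top")
d=np.load("top0.npy")
# height map in crop
v,u=np.mgrid[115:220,185:290]
P=atdepth(c,np.c_[u.ravel(),v.ravel()],d[v,u].ravel())
z=P[:,2].reshape(v.shape)
cv2.imwrite("pics/topz.png",cv2.resize(cv2.applyColorMap(np.clip(z/0.2*255,0,255).astype(np.uint8),cv2.COLORMAP_JET),None,fx=5.5,fy=5.5,interpolation=cv2.INTER_NEAREST))
m=z.ravel()>0.14
lab=cv2.connectedComponentsWithStats((z>0.14).astype(np.uint8))
for i in range(1,lab[0]):
    q=P[(lab[1]==i).ravel()]; 
    if len(q)>5: print(lab[2][i],q.mean(0),q[:,2].max(),np.percentile(q[:,2],80))
E
```

```text
[ 40   6  14  19 115] [0.66723364 0.10098357 0.1607843 ] 0.16810411876977804 0.16535304044118243
[ 77  32  11  21 158] [0.59597235 0.02197391 0.18468923] 1.177079436061748 0.19036749339462422
[ 10  41  13  18 132] [0.58858332 0.17000062 0.1600493 ] 0.16846814533411392 0.16494373545556118
[ 43  76  18   8 123] [0.51781882 0.09046303 0.16945156] 1.177079436061748 0.16520979263349084
```

View pics/topc.png

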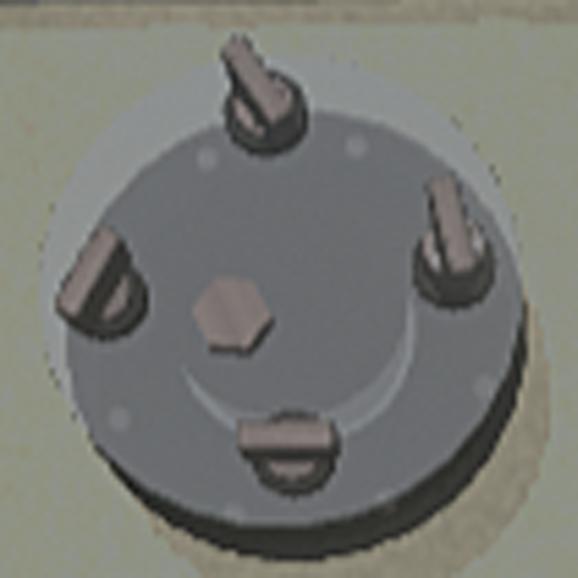

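View pics/scenec.png

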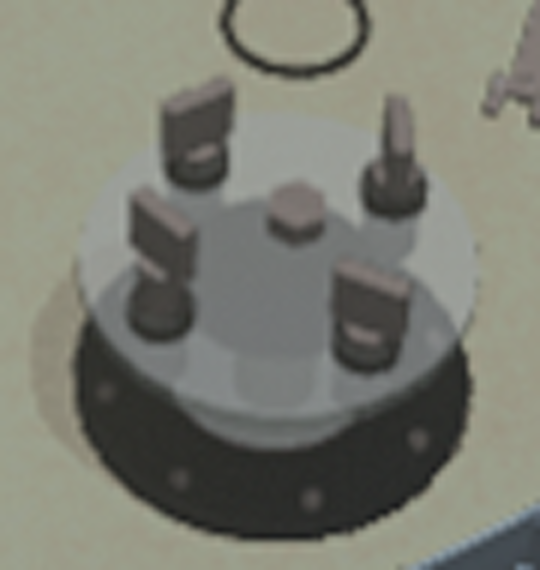

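View pics/topz.png

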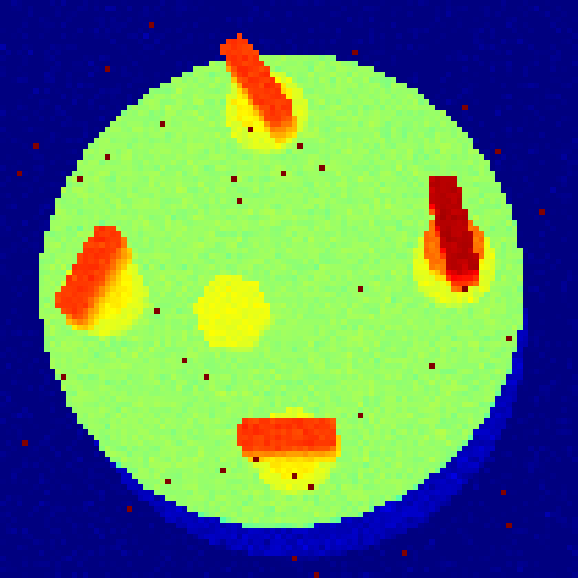

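Run:
```python
from h import *
c=camera_info("top"); d=np.load("top0.npy")
v,u=np.mgrid[0:420,0:560]
P=atdepth(c,np.c_[u.ravel(),v.ravel()],d[v,u].ravel()); z=P[:,2]
print("max box z",np.median(z.reshape(420,560)[40:80,340:420]))
m=(u.ravel()>185)&(u.ravel()<290)&(v.ravel()>115)&(v.ravel()<220)
Q=P[m]
cov=Q[(Q[:,2]>0.098)&(Q[:,2]<0.114)]
(e)=cv2.minEnclosingCircle(cov[:,:2].astype(np.float32)); print("cover",e, np.median(cov[:,2]))
C=np.array(e[0])
for nm,lo,hi,cen,r in [("proud",.186,.2,(0.596,0.022),.05),("h",.159,.172,(.667,.101),.05),("h",.159,.172,(.588,.17),.05),("h",.159,.172,(.518,.09),.05)]:
    q=Q[(Q[:,2]>lo)&(Q[:,2]<hi)&(np.hypot(*(Q[:,:2]-cen).T)<r)]
    rc,sz,a=cv2.minAreaRect(q[:,:2].astype(np.float32)*1000)
    w=np.linalg.eigh(np.cov(q[:,:2].T))[1][:,1]
    print(nm,len(q),np.median(q[:,2]),q[:,:2].mean(0),rc,sz,a,"yaw",np.degrees(np.arctan2(w[1],w[0]))%180,"rad from cover",np.array(rc)/1000-C,np.degrees(np.arctan2(*(np.array(rc)/1000-C)[::-1])))
```

```text
max box z 0.1440091202838092
cover ((0.5954853296279907, 0.09640084207057953), 0.1051553338766098) 0.10559578554116411
proud 95 0.1896825560584624 [0.59951485 0.02155701] (600.1344604492188, 21.72463607788086) (40.453956604003906, 11.852227210998535) 12.342751502990723 yaw 12.579005740374583 rad from cover [ 0.00464913 -0.07467621] -86.43752363190647
h 92 0.1637979034397875 [0.66882102 0.1013323 ] (669.3370971679688, 101.37274932861328) (39.23081588745117, 11.705178260803223) 31.750343322753906 yaw 32.122209444927336 rad from cover [0.07385177 0.00497191] 3.851500126414134
h 95 0.1639698507573879 [0.5895262  0.17087886] (590.1697387695312, 170.95016479492188) (12.869073867797852, 39.29356384277344) 61.36052703857422 yaw 151.20083365669274 rad from cover [-0.00531559  0.07454932] 94.07845890715853
h 100 0.1638945642916717 [0.52006219 0.09160535] (519.9642333984375, 91.16957092285156) (38.14673614501953, 12.07120418548584) 88.277099609375 yaw 90.08112338521751 rad from cover [-0.0755211  -0.00523127] -176.0375079107105
```

Depth puts the proud bolt at about (0.600, 0.022), top near 0.190, wing yaw about 12.5°. The home wings are 26 mm lower. I'll move there in diagonal steps at the present height.

Emit:
{"name": "step_arm", "arguments": {"plan": [{"dx": -0.125,"dy": -0.083,"dz": 0,"wx": 0,"wy": 0,"wz": 0.053,"jaw": -1},{"dx": -0.25,"dy": -0.167,"dz": 0,"wx": 0,"wy": 0,"wz": 0.107,"jaw": -1},{"dx": -0.375,"dy": -0.25,"dz": 0,"wx": 0,"wy": 0,"wz": 0.16,"jaw": -1},{"dx": -0.5,"dy": -0.333,"dz": 0,"wx": 0,"wy": 0,"wz": 0.213,"jaw": -1},{"dx": -0.625,"dy": -0.417,"dz": 0,"wx": 0,"wy": 0,"wz": 0.267,"jaw": -1},{"dx": -0.75,"dy": -0.5,"dz": 0,"wx": 0,"wy": 0,"wz": 0.32,"jaw": -1},{"dx": -0.875,"dy": -0.583,"dz": 0,"wx": 0,"wy": 0,"wz": 0.373,"jaw": -1},{"dx": -1,"dy": -0.667,"dz": 0,"wx": 0,"wy": 0,"wz": 0.427,"jaw": -1}], "newtons": 10}}

```text
time: 1.15
position: [0.2293, 0.427, 0.4045]
orientation: [0.713, 0.701, -0.0, 0.0]
wrist_force: [-0.2, -0.6, 0.5]
finger_gap: 1.002
```

Emit:
{"name": "step_arm", "arguments": {"plan": [{"dx": -0.125,"dy": 0.115,"dz": 0,"wx": 0,"wy": 0,"wz": 0,"jaw": -1},{"dx": -0.25,"dy": 0.23,"dz": 0,"wx": 0,"wy": 0,"wz": 0,"jaw": -1},{"dx": -0.375,"dy": 0.345,"dz": 0,"wx": 0,"wy": 0,"wz": 0,"jaw": -1},{"dx": -0.5,"dy": 0.46,"dz": 0,"wx": 0,"wy": 0,"wz": 0,"jaw": -1},{"dx": -0.625,"dy": 0.575,"dz": 0,"wx": 0,"wy": 0,"wz": 0,"jaw": -1},{"dx": -0.75,"dy": 0.69,"dz": 0,"wx": 0,"wy": 0,"wz": 0,"jaw": -1},{"dx": -0.875,"dy": 0.805,"dz": 0,"wx": 0,"wy": 0,"wz": 0,"jaw": -1},{"dx": -1,"dy": 0.92,"dz": 0,"wx": 0,"wy": 0,"wz": 0,"jaw": -1}]}}

```text
time: 2.15
position: [0.3382, 0.3056, 0.4045]
orientation: [0.712, 0.703, -0.0, -0.0]
wrist_force: [0.7, 0.2, -0.5]
finger_gap: 1.001
```

Emit:
{"name": "step_arm", "arguments": {"plan": [{"dx": -0.125,"dy": 0.115,"dz": 0,"wx": 0,"wy": 0,"wz": 0,"jaw": -1},{"dx": -0.25,"dy": 0.23,"dz": 0,"wx": 0,"wy": 0,"wz": 0,"jaw": -1},{"dx": -0.375,"dy": 0.345,"dz": 0,"wx": 0,"wy": 0,"wz": 0,"jaw": -1},{"dx": -0.5,"dy": 0.46,"dz": 0,"wx": 0,"wy": 0,"wz": 0,"jaw": -1},{"dx": -0.625,"dy": 0.575,"dz": 0,"wx": 0,"wy": 0,"wz": 0,"jaw": -1},{"dx": -0.75,"dy": 0.69,"dz": 0,"wx": 0,"wy": 0,"wz": 0,"jaw": -1},{"dx": -0.875,"dy": 0.805,"dz": 0,"wx": 0,"wy": 0,"wz": 0,"jaw": -1},{"dx": -1,"dy": 0.92,"dz": 0,"wx": 0,"wy": 0,"wz": 0,"jaw": -1}]}}

```text
time: 3.15
position: [0.4472, 0.1842, 0.4046]
orientation: [0.711, 0.703, -0.0, -0.0]
wrist_force: [0.1, -0.4, -0.5]
finger_gap: 1.001
```

Emit:
{"name": "step_arm", "arguments": {"plan": [{"dx": -0.125,"dy": 0.125,"dz": 0,"wx": 0,"wy": 0,"wz": 0.053,"jaw": 0},{"dx": -0.25,"dy": 0.25,"dz": 0,"wx": 0,"wy": 0,"wz": 0.107,"jaw": 0},{"dx": -0.375,"dy": 0.375,"dz": 0,"wx": 0,"wy": 0,"wz": 0.16,"jaw": 0},{"dx": -0.5,"dy": 0.5,"dz": 0,"wx": 0,"wy": 0,"wz": 0.213,"jaw": 0},{"dx": -0.625,"dy": 0.625,"dz": 0,"wx": 0,"wy": 0,"wz": 0.267,"jaw": 0},{"dx": -0.75,"dy": 0.75,"dz": 0,"wx": 0,"wy": 0,"wz": 0.32,"jaw": 0},{"dx": -0.875,"dy": 0.875,"dz": 0,"wx": 0,"wy": 0,"wz": 0.373,"jaw": 0},{"dx": -1,"dy": 1,"dz": 0,"wx": 0,"wy": 0,"wz": 0.427,"jaw": 0}]}}

```text
time: 4.15
position: [0.5659, 0.0625, 0.4045]
orientation: [0.994, 0.105, -0.0, -0.0]
wrist_force: [0.4, 0.5, 0.4]
finger_gap: 0.499
```

Run:
```python
from h import *
s=observe(); c=camera_info("wrist")
p,d=read_camera("wrist"); cv2.imwrite("pics/w1.png",p[:,:,::-1]); np.save("w1.npy",d)
import json
json.dump({k:np.array(v).tolist() for k,v in c.items()},open("w1.json","w"))
M=R.from_quat(s['orientation']).as_matrix(); print(s['position'],np.degrees(np.arctan2(M[1,1],M[0,1])),s['joints'],s['finger_gap'])
t=R.from_quat(s['orientation']).inv().apply(c['position']-s['position']); print("cam in tool",t, "gp proj",proj(c,s['position']+M@[0,0,.167]))
v,u=np.mgrid[0:420,0:560]
P=atdepth(c,np.c_[u.ravel(),v.ravel()],d.ravel())
m=(P[:,2]>0.18)&(P[:,2]<0.2)&(np.hypot(P[:,0]-.6,P[:,1]-.022)<.035)
q=P[m]; print(len(q))
if len(q)>20:
    rc,sz,a=cv2.minAreaRect(q[:,:2].astype(np.float32)*1000); print(np.median(q[:,2]),rc,sz,a,proj(c,[.6,.022,.191]))
```

```text
[0.56590575 0.06248925 0.40451857] -77.89626901424366 [-8.58847405e-02  2.93585259e-01  1.48794949e+00  1.05348949e-05
  1.36046248e+00  1.27365940e+00] 0.49906620334559665
cam in tool [ 0.07020165 -0.00036498  0.02006298] gp proj [[281.33572522 269.81278854]]
1048
0.19042177487789855 (599.94189453125, 21.242733001708984) (39.43387222290039, 11.544536590576172) 12.702040672302246 [[350.1243867  206.00879468]]
```

View pics/w1.png

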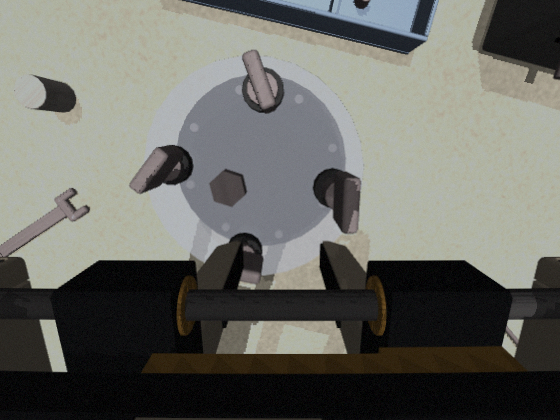

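The wrist view shows the proud wing at about (345,205). It gives (0.600, 0.0212), top 0.190, yaw 12.7°, which agrees with the top camera. I'll centre over it and lower.

Emit:
{"name": "step_arm", "arguments": {"plan": [{"dx": 0.05,"dy": 0.1,"dz": 0,"wx": 0,"wy": 0,"wz": -0.002,"jaw": 0.3},{"dx": 0.1,"dy": 0.2,"dz": 0,"wx": 0,"wy": 0,"wz": -0.003,"jaw": 0.3},{"dx": 0.155,"dy": 0.3,"dz": 0,"wx": 0,"wy": 0,"wz": -0.003,"jaw": 0.3},{"dx": 0.206,"dy": 0.394,"dz": 0,"wx": 0,"wy": 0,"wz": -0.003,"jaw": 0.3},{"dx": 0.206,"dy": 0.394,"dz": 0.13,"wx": 0,"wy": 0,"wz": -0.003,"jaw": 0.3},{"dx": 0.206,"dy": 0.394,"dz": 0.26,"wx": 0,"wy": 0,"wz": -0.003,"jaw": 0.3},{"dx": 0.206,"dy": 0.394,"dz": 0.39,"wx": 0,"wy": 0,"wz": -0.003,"jaw": 0.4},{"dx": 0.206,"dy": 0.394,"dz": 0.504,"wx": 0,"wy": 0,"wz": -0.003,"jaw": 0.5}]}}

```text
time: 5.2
position: [0.5992, 0.0229, 0.3427]
orientation: [0.994, 0.113, -0.001, -0.0]
wrist_force: [0.5, -0.2, 0.2]
finger_gap: 0.265
```

```bash
cat > look.py <<'E'
from h import *
import sys
n=sys.argv[1]
s=observe(); c=camera_info("wrist")
p,d=read_camera("wrist"); cv2.imwrite(f"pics/{n}.png",p[:,:,::-1]); np.save(f"{n}.npy",d)
p2,d2=read_camera("scene"); cv2.imwrite(f"pics/{n}s.png",p2[:,:,::-1]); np.save(f"{n}s.npy",d2)
crop(f"pics/{n}s.png",290,170,370,260,6,f"pics/{n}sc.png")
M=R.from_quat(s['orientation']).as_matrix(); print(s['time'],s['position'],"yaw",np.degrees(np.arctan2(M[1,1],M[0,1])),"j",s['joints'].round(3),"gap",s['finger_gap']*93,s['wrist_force'].round(1),s['torque'].round(2))
v,u=np.mgrid[0:420,0:560]
P=atdepth(c,np.c_[u.ravel(),v.ravel()],d.ravel()); P[d.ravel()==0]=0
m=(P[:,2]>0.15)&(P[:,2]<0.21)&(np.hypot(P[:,0]-.6,P[:,1]-.0215)<.023)
L=(P-s['position'])@M   # tool frame
Q=P[m];Lq=L[m]
q=Q[np.abs(Lq[:,1])<0.004]
print(len(Q),len(q),"z pct",np.percentile(q[:,2],[50,90,95,98]) if len(q)>5 else None)
img=np.full(420*560,0,np.uint8); img[m]=np.clip((P[m,2]-.15)/.06*255,1,255)
cv2.imwrite(f"pics/{n}z.png",cv2.applyColorMap(img.reshape(420,560),cv2.COLORMAP_JET))
E
python3 look.py g1
```

```text
5.2 [0.59919927 0.02285725 0.34269462] yaw -77.00676726214674 j [-0.148  0.393  1.5    0.     1.25   1.196] gap 24.64497791101824 [ 0.5 -0.2  0.2] [-0.06  0.18 -0.07]
3657 989 z pct [0.19006367 0.19133518 0.19151285 0.1917924 ]
```

View pics/g1.png

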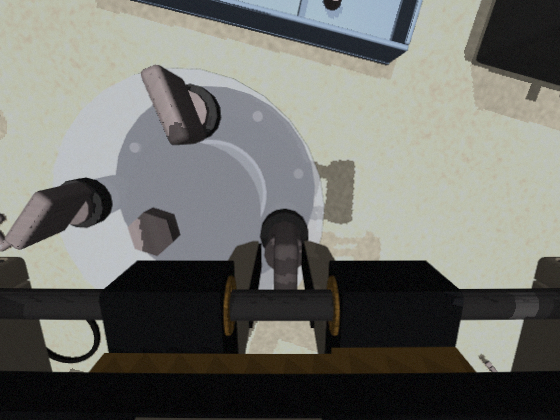

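View pics/g1sc.png

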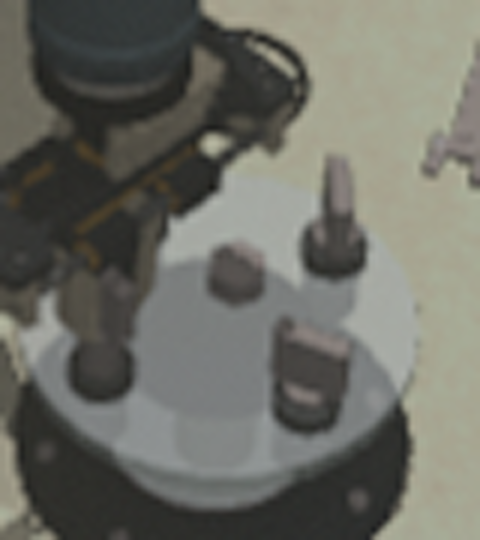

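View pics/g1z.png

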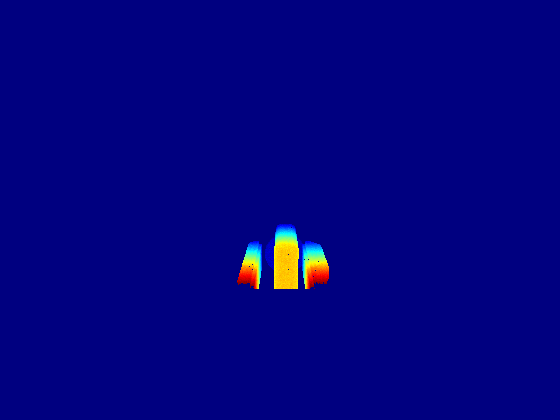

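The wrist view shows the wing between the fingers: columns 274–298, finger faces at about 262 and 303. Depth reads its top at 0.190. I'll add a wing-pose fit to the helper.

```bash
cat >> look.py <<'E'
zt=np.percentile(q[:,2],75)
# top face: component containing wing
k=(np.abs(P[:,2]-zt)<0.003)&m&(np.abs(L[:,1])<0.02)
lab=cv2.connectedComponentsWithStats(k.reshape(420,560).astype(np.uint8))
ii=[i for i in range(1,lab[0]) if lab[2][i][4]>60]
for i in ii:
    kk=(lab[1]==i).ravel(); l=L[kk]; mid=[]
    print(" comp n",kk.sum(),"tool x",l[:,0].min().round(4),l[:,0].max().round(4),"y",np.percentile(l[:,1],[1,50,99]).round(4),"z",np.median(P[kk,2]).round(4))
    xs=np.linspace(l[:,0].min()+.001,l[:,0].max()-.001,12)
    for a,b in zip(xs[:-1],xs[1:]):
        t=l[(l[:,0]>=a)&(l[:,0]<b)]
        if len(t)>5: mid.append(((a+b)/2,(t[:,1].min()+t[:,1].max())/2))
    mid=np.array(mid); 
    if len(mid)>3:
        f=np.polyfit(mid[:,0],mid[:,1],1); print("  centreline: angle in tool deg",np.degrees(np.arctan(f[0])).round(2),"y at x=0 mm",(f[1]*1e3).round(2))
E
python3 look.py g2
```

```text
5.3 [0.59892772 0.02280966 0.34196789] yaw -77.01239577544266 j [-0.148  0.394  1.5    0.     1.251  1.196] gap 23.149534155757987 [1.4 0.2 0.4] [-0.01  0.13  0.05]
3768 986 z pct [0.19008311 0.19133981 0.19160895 0.19182696]
 comp n 1081 tool x -0.0033 0.0209 y [-0.0036  0.0023  0.0081] z 0.1905
  centreline: angle in tool deg 1.23 y at x=0 mm 2.12
 comp n 98 tool x -0.003 0.0106 y [-0.0192 -0.0141 -0.0115] z 0.1905
 comp n 102 tool x -0.0031 0.0107 y [0.0118 0.0143 0.02  ] z 0.1906
```

Emit:
{"name": "step_arm", "arguments": {"plan": [{"dx": 0.008,"dy": 0.018,"dz": 0,"wx": 0,"wy": 0,"wz": 0.005,"jaw": 0.55},{"dx": 0.008,"dy": 0.018,"dz": 0,"wx": 0,"wy": 0,"wz": 0.005,"jaw": 0.62},{"dx": 0.008,"dy": 0.018,"dz": 0,"wx": 0,"wy": 0,"wz": 0.005,"jaw": 0.699},{"dx": 0.008,"dy": 0.018,"dz": 0,"wx": 0,"wy": 0,"wz": -0.03,"jaw": 0.699},{"dx": 0.008,"dy": 0.018,"dz": 0,"wx": 0,"wy": 0,"wz": -0.065,"jaw": 0.699},{"dx": 0.008,"dy": 0.018,"dz": 0,"wx": 0,"wy": 0,"wz": -0.1,"jaw": 0.699},{"dx": 0.008,"dy": 0.018,"dz": 0,"wx": 0,"wy": 0,"wz": -0.135,"jaw": 0.699},{"dx": 0.008,"dy": 0.018,"dz": 0,"wx": 0,"wy": 0,"wz": -0.165,"jaw": 0.699}]}}

```text
time: 6.4
position: [0.601, 0.0215, 0.3448]
orientation: [0.931, 0.365, 0.001, -0.001]
wrist_force: [-0.5, 4.3, 2.2]
finger_gap: 0.152
```

```bash
python3 look.py g3
```

```text
6.4 [0.60103573 0.02148047 0.34480392] yaw -47.140501973443506 j [-0.15   0.394  1.494  0.002  1.254  0.672] gap 14.102367517412754 [-0.5  4.3  2.2] [ 0.67  0.23 -0.04]
3107 961 z pct [0.19065951 0.19169846 0.19193162 0.19223474]
 comp n 985 tool x -0.0046 0.0189 y [-0.0059  0.0008  0.0072] z 0.1909
  centreline: angle in tool deg 7.53 y at x=0 mm -0.01
 comp n 83 tool x 0.0076 0.0104 y [-0.0141 -0.0101 -0.0066] z 0.1919
 comp n 89 tool x 0.0066 0.0106 y [0.0076 0.0111 0.0152] z 0.1914
```

View pics/g3.png

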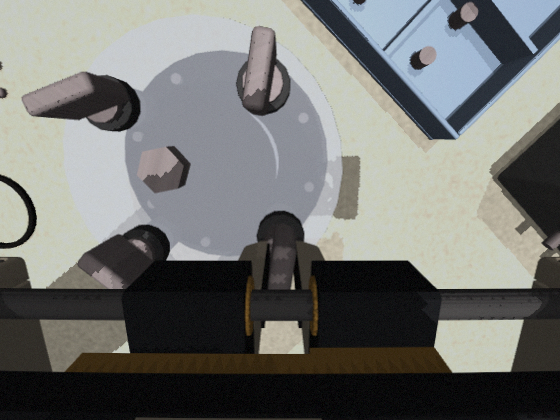

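The wing's lag in the tool is 7.5°, as computed for a 14 mm gap. It has turned back 23° and has not dropped (top 0.191). I'll continue in small steps, checking its height each time.

Emit:
{"name": "step_arm", "arguments": {"plan": [{"dx": 0,"dy": 0,"dz": 0,"wx": 0,"wy": 0,"wz": -0.01,"jaw": 0.699},{"dx": 0,"dy": 0,"dz": 0,"wx": 0,"wy": 0,"wz": -0.02,"jaw": 0.699},{"dx": 0,"dy": 0,"dz": 0,"wx": 0,"wy": 0,"wz": -0.03,"jaw": 0.699},{"dx": 0,"dy": 0,"dz": 0,"wx": 0,"wy": 0,"wz": -0.04,"jaw": 0.699},{"dx": 0,"dy": 0,"dz": 0,"wx": 0,"wy": 0,"wz": -0.045,"jaw": 0.699},{"dx": 0,"dy": 0,"dz": 0,"wx": 0,"wy": 0,"wz": -0.045,"jaw": 0.699},{"dx": 0,"dy": 0,"dz": 0,"wx": 0,"wy": 0,"wz": -0.045,"jaw": 0.699},{"dx": 0,"dy": 0,"dz": 0,"wx": 0,"wy": 0,"wz": -0.045,"jaw": 0.699}]}}

```text
time: 7.5
position: [0.6008, 0.0213, 0.3445]
orientation: [0.904, 0.428, 0.0, -0.001]
wrist_force: [-1.8, 5.3, 3.8]
finger_gap: 0.152
```

```bash
python3 look.py g4
```

```text
7.5 [0.60077685 0.02128617 0.34453622] yaw -39.25790614920135 j [-1.500e-01  3.940e-01  1.494e+00  1.000e-03  1.255e+00  5.340e-01] gap 14.134637970172177 [-1.8  5.3  3.8] [ 0.94  0.45 -0.1 ]
3147 979 z pct [0.19082023 0.19188821 0.19212461 0.19227889]
 comp n 1010 tool x -0.0045 0.0194 y [-0.0062  0.0008  0.0072] z 0.191
  centreline: angle in tool deg 7.64 y at x=0 mm -0.2
 comp n 85 tool x 0.0065 0.0103 y [-0.014  -0.01   -0.0065] z 0.1919
 comp n 91 tool x 0.0055 0.0103 y [0.0077 0.0109 0.0152] z 0.1918
```

Emit:
{"name": "step_arm", "arguments": {"plan": [{"dx": 0,"dy": -0.004,"dz": 0,"wx": 0,"wy": 0,"wz": -0.01,"jaw": 0.699},{"dx": 0,"dy": -0.004,"dz": 0,"wx": 0,"wy": 0,"wz": -0.02,"jaw": 0.699},{"dx": 0,"dy": -0.004,"dz": 0,"wx": 0,"wy": 0,"wz": -0.03,"jaw": 0.699},{"dx": 0,"dy": -0.004,"dz": 0,"wx": 0,"wy": 0,"wz": -0.04,"jaw": 0.699},{"dx": 0,"dy": -0.004,"dz": 0,"wx": 0,"wy": 0,"wz": -0.045,"jaw": 0.699},{"dx": 0,"dy": -0.004,"dz": 0,"wx": 0,"wy": 0,"wz": -0.045,"jaw": 0.699},{"dx": 0,"dy": -0.004,"dz": 0,"wx": 0,"wy": 0,"wz": -0.035,"jaw": 0.699},{"dx": 0,"dy": -0.004,"dz": 0,"wx": 0,"wy": 0,"wz": -0.035,"jaw": 0.699}]}}

```text
time: 8.6
position: [0.6004, 0.021, 0.3442]
orientation: [0.879, 0.477, -0.0, -0.0]
wrist_force: [-2.4, 4.3, 3.4]
finger_gap: 0.151
```

```bash
python3 look.py g5
```

```text
8.6 [0.6003948  0.02102619 0.34421135] yaw -32.96215504430607 j [-0.151  0.393  1.495  0.     1.254  0.425] gap 14.069320451182623 [-2.4  4.3  3.4] [ 0.69  0.57 -0.07]
3185 1019 z pct [0.19093476 0.19192083 0.19212961 0.19243397]
 comp n 1032 tool x -0.0044 0.0198 y [-0.0061  0.0005  0.0068] z 0.1911
  centreline: angle in tool deg 6.4 y at x=0 mm -0.28
 comp n 82 tool x 0.0075 0.0106 y [-0.014  -0.01   -0.0063] z 0.1919
 comp n 94 tool x 0.0037 0.0106 y [0.0077 0.0108 0.0153] z 0.1922
```

The wing sits about 0.9 mm toward the −y pad, and the force agrees with that. I'll shift to centre it and keep stepping back.

Emit:
{"name": "step_arm", "arguments": {"plan": [{"dx": 0,"dy": -0.007,"dz": 0,"wx": 0,"wy": 0,"wz": 0,"jaw": 0.699},{"dx": 0,"dy": -0.007,"dz": 0,"wx": 0,"wy": 0,"wz": -0.01,"jaw": 0.699},{"dx": 0,"dy": -0.007,"dz": 0,"wx": 0,"wy": 0,"wz": -0.02,"jaw": 0.699},{"dx": 0,"dy": -0.007,"dz": 0,"wx": 0,"wy": 0,"wz": -0.03,"jaw": 0.699},{"dx": 0,"dy": -0.007,"dz": 0,"wx": 0,"wy": 0,"wz": -0.04,"jaw": 0.699},{"dx": 0,"dy": -0.007,"dz": 0,"wx": 0,"wy": 0,"wz": -0.048,"jaw": 0.699},{"dx": 0,"dy": -0.007,"dz": 0,"wx": 0,"wy": 0,"wz": -0.04,"jaw": 0.699},{"dx": 0,"dy": -0.007,"dz": 0,"wx": 0,"wy": 0,"wz": -0.04,"jaw": 0.699}]}}

```text
time: 9.7
position: [0.6, 0.0213, 0.3443]
orientation: [0.847, 0.532, -0.0, 0.0]
wrist_force: [-2.7, 3.3, 1.9]
finger_gap: 0.154
```

```bash
python3 look.py g6
```

```text
9.7 [0.59996707 0.02125448 0.34429579] yaw -25.776617596957976 j [-0.15   0.392  1.497 -0.     1.253  0.3  ] gap 14.36683442875317 [-2.7  3.3  1.9] [ 0.43  0.41 -0.04]
3205 1028 z pct [0.19110252 0.19216412 0.1923737  0.19262341]
 comp n 1038 tool x -0.0047 0.0202 y [-0.0055  0.0008  0.007 ] z 0.1913
  centreline: angle in tool deg 6.51 y at x=0 mm -0.05
 comp n 91 tool x 0.0037 0.0101 y [-0.0139 -0.0091 -0.0063] z 0.1922
 comp n 81 tool x 0.0078 0.0105 y [0.0079 0.0115 0.0154] z 0.192
```

Emit:
{"name": "step_arm", "arguments": {"plan": [{"dx": 0,"dy": -0.007,"dz": 0,"wx": 0,"wy": 0,"wz": 0,"jaw": 0.699},{"dx": 0,"dy": -0.007,"dz": 0,"wx": 0,"wy": 0,"wz": -0.01,"jaw": 0.699},{"dx": 0,"dy": -0.007,"dz": 0,"wx": 0,"wy": 0,"wz": -0.02,"jaw": 0.699},{"dx": 0,"dy": -0.007,"dz": 0,"wx": 0,"wy": 0,"wz": -0.03,"jaw": 0.699},{"dx": 0,"dy": -0.007,"dz": 0,"wx": 0,"wy": 0,"wz": -0.04,"jaw": 0.699},{"dx": 0,"dy": -0.007,"dz": 0,"wx": 0,"wy": 0,"wz": -0.05,"jaw": 0.699},{"dx": 0,"dy": -0.007,"dz": 0,"wx": 0,"wy": 0,"wz": -0.042,"jaw": 0.699},{"dx": 0,"dy": -0.007,"dz": 0,"wx": 0,"wy": 0,"wz": -0.042,"jaw": 0.699}]}}

```text
time: 10.8
position: [0.5993, 0.0217, 0.3443]
orientation: [0.81, 0.586, 0.0, 0.0]
wrist_force: [0.6, 0.1, -0.2]
finger_gap: 0.155
```

```bash
python3 look.py g7
```

```text
10.8 [0.59928282 0.02166491 0.34428957] yaw -18.215719087995915 j [-0.15   0.391  1.499 -0.     1.252  0.168] gap 14.377952908947895 [ 0.6  0.1 -0.2] [-0.08  0.09  0.01]
3222 969 z pct [0.19114871 0.19231251 0.1925228  0.1928126 ]
 comp n 1137 tool x -0.0047 0.0199 y [-0.005   0.0021  0.014 ] z 0.1914
  centreline: angle in tool deg 6.8 y at x=0 mm 1.14
 comp n 85 tool x 0.0074 0.0103 y [-0.0135 -0.0096 -0.0062] z 0.1917
```

Emit:
{"name": "step_arm", "arguments": {"plan": [{"dx": 0,"dy": 0,"dz": 0,"wx": 0,"wy": 0,"wz": -0.01,"jaw": 0.699},{"dx": 0,"dy": 0,"dz": 0,"wx": 0,"wy": 0,"wz": -0.02,"jaw": 0.699},{"dx": 0,"dy": 0,"dz": 0,"wx": 0,"wy": 0,"wz": -0.03,"jaw": 0.699},{"dx": 0,"dy": 0,"dz": 0,"wx": 0,"wy": 0,"wz": -0.04,"jaw": 0.699},{"dx": 0,"dy": 0,"dz": 0,"wx": 0,"wy": 0,"wz": -0.05,"jaw": 0.699},{"dx": 0,"dy": 0,"dz": 0,"wx": 0,"wy": 0,"wz": -0.052,"jaw": 0.699},{"dx": 0,"dy": 0,"dz": 0,"wx": 0,"wy": 0,"wz": -0.044,"jaw": 0.699},{"dx": 0,"dy": 0,"dz": 0,"wx": 0,"wy": 0,"wz": -0.044,"jaw": 0.699}]}}

```text
time: 11.9
position: [0.5992, 0.0218, 0.3442]
orientation: [0.768, 0.641, -0.0, -0.0]
wrist_force: [-0.5, 0.1, -0.6]
finger_gap: 0.148
```

```bash
python3 look.py g8
```

```text
11.9 [0.59919429 0.02179468 0.34422725] yaw -10.289808633718108 j [-0.15   0.391  1.499  0.     1.252  0.03 ] gap 13.740999599497687 [-0.5  0.1 -0.6] [-0.08  0.09  0.03]
3215 953 z pct [0.19119866 0.19232918 0.19255862 0.19280894]
 comp n 1117 tool x -0.0049 0.0196 y [-0.0048  0.0022  0.0142] z 0.1915
  centreline: angle in tool deg 7.26 y at x=0 mm 1.27
 comp n 83 tool x 0.0069 0.0102 y [-0.0136 -0.0095 -0.0061] z 0.1924
```

Emit:
{"name": "step_arm", "arguments": {"plan": [{"dx": 0,"dy": 0,"dz": 0,"wx": 0,"wy": 0,"wz": -0.01,"jaw": 0.699},{"dx": 0,"dy": 0,"dz": 0,"wx": 0,"wy": 0,"wz": -0.02,"jaw": 0.699},{"dx": 0,"dy": 0,"dz": 0,"wx": 0,"wy": 0,"wz": -0.03,"jaw": 0.699},{"dx": 0,"dy": 0,"dz": 0,"wx": 0,"wy": 0,"wz": -0.04,"jaw": 0.699},{"dx": 0,"dy": 0,"dz": 0,"wx": 0,"wy": 0,"wz": -0.05,"jaw": 0.699},{"dx": 0,"dy": 0,"dz": 0,"wx": 0,"wy": 0,"wz": -0.052,"jaw": 0.699},{"dx": 0,"dy": 0,"dz": 0,"wx": 0,"wy": 0,"wz": -0.044,"jaw": 0.699},{"dx": 0,"dy": 0,"dz": 0,"wx": 0,"wy": 0,"wz": -0.044,"jaw": 0.699}]}}

```text
time: 13.0
position: [0.5993, 0.0217, 0.3443]
orientation: [0.722, 0.692, 0.0, 0.0]
wrist_force: [-0.2, 0.2, -0.2]
finger_gap: 0.151
```

```bash
python3 look.py g9
```

```text
13.0 [0.5992735  0.02169585 0.34430337] yaw -2.375582319871015 j [-0.15   0.391  1.498 -0.     1.252 -0.108] gap 14.06397126136073 [-0.2  0.2 -0.2] [-0.07  0.12  0.04]
3218 978 z pct [0.19130073 0.19230207 0.19254171 0.19281711]
 comp n 1042 tool x -0.0044 0.0198 y [-0.0048  0.0012  0.0076] z 0.1915
  centreline: angle in tool deg 5.53 y at x=0 mm 0.72
 comp n 82 tool x 0.0071 0.0101 y [0.008  0.0114 0.0156] z 0.192
 comp n 83 tool x 0.0071 0.0099 y [-0.0136 -0.0094 -0.0061] z 0.192
```

Wing yaw is about 82° and it hasn't dropped. I'll use finer steps now.

Emit:
{"name": "step_arm", "arguments": {"plan": [{"dx": 0,"dy": 0,"dz": 0,"wx": 0,"wy": 0,"wz": -0.007,"jaw": 0.699},{"dx": 0,"dy": 0,"dz": 0,"wx": 0,"wy": 0,"wz": -0.014,"jaw": 0.699},{"dx": 0,"dy": 0,"dz": 0,"wx": 0,"wy": 0,"wz": -0.021,"jaw": 0.699},{"dx": 0,"dy": 0,"dz": 0,"wx": 0,"wy": 0,"wz": -0.028,"jaw": 0.699},{"dx": 0,"dy": 0,"dz": 0,"wx": 0,"wy": 0,"wz": -0.035,"jaw": 0.699},{"dx": 0,"dy": 0,"dz": 0,"wx": 0,"wy": 0,"wz": -0.042,"jaw": 0.699},{"dx": 0,"dy": 0,"dz": 0,"wx": 0,"wy": 0,"wz": -0.034,"jaw": 0.699},{"dx": 0,"dy": 0,"dz": 0,"wx": 0,"wy": 0,"wz": -0.034,"jaw": 0.699}]}}

```text
time: 14.1
position: [0.5993, 0.0216, 0.3444]
orientation: [0.684, 0.73, 0.0, 0.0]
wrist_force: [0.3, 0.4, -0.9]
finger_gap: 0.149
```

```bash
python3 look.py g10
```

```text
14.1 [0.59927534 0.02162943 0.34438117] yaw 3.743143225837664 j [-0.15   0.391  1.498 -0.     1.252 -0.215] gap 13.851379736998135 [ 0.3  0.4 -0.9] [-0.11  0.14  0.01]
3214 993 z pct [0.1907793  0.19182646 0.19206475 0.19232463]
 comp n 1046 tool x -0.005 0.0196 y [-0.005   0.0013  0.0073] z 0.1909
  centreline: angle in tool deg 4.72 y at x=0 mm 0.62
 comp n 81 tool x 0.0074 0.0105 y [-0.0135 -0.0096 -0.006 ] z 0.1913
  centreline: angle in tool deg -46.18 y at x=0 mm -0.84
 comp n 81 tool x 0.0074 0.0098 y [0.0081 0.0115 0.0157] z 0.1914
```

The top has lowered by 0.6 mm, so the drop may have begun, perhaps held by pad friction. I'll pause, loosen a little and look.

Emit:
{"name": "step_arm", "arguments": {"plan": [{"dx": 0,"dy": 0,"dz": 0,"wx": 0,"wy": 0,"wz": 0,"jaw": 0.65},{"dx": 0,"dy": 0,"dz": 0,"wx": 0,"wy": 0,"wz": 0,"jaw": 0.6},{"dx": 0,"dy": 0,"dz": 0,"wx": 0,"wy": 0,"wz": 0,"jaw": 0.6},{"dx": 0,"dy": 0,"dz": 0,"wx": 0,"wy": 0,"wz": 0,"jaw": 0.6},{"dx": 0,"dy": 0,"dz": 0,"wx": 0,"wy": 0,"wz": 0,"jaw": 0.6},{"dx": 0,"dy": 0,"dz": 0,"wx": 0,"wy": 0,"wz": 0,"jaw": 0.6},{"dx": 0,"dy": 0,"dz": 0,"wx": 0,"wy": 0,"wz": 0,"jaw": 0.6},{"dx": 0,"dy": 0,"dz": 0,"wx": 0,"wy": 0,"wz": 0,"jaw": 0.6}]}}

```text
time: 15.2
position: [0.5992, 0.0217, 0.3443]
orientation: [0.683, 0.73, 0.0, 0.0]
wrist_force: [0.5, 0.3, -0.2]
finger_gap: 0.203
```

```bash
python3 look.py g11
```

```text
15.2 [0.59921749 0.02172719 0.34430125] yaw 3.783314927280747 j [-0.15   0.391  1.499 -0.     1.252 -0.216] gap 18.8752325804513 [ 0.5  0.3 -0.2] [-0.11  0.03  0.01]
3490 986 z pct [0.19058983 0.19170534 0.1919495  0.19217291]
 comp n 1038 tool x -0.0052 0.0197 y [-0.0048  0.0013  0.0073] z 0.1908
  centreline: angle in tool deg 4.73 y at x=0 mm 0.76
 comp n 95 tool x 0.0055 0.01 y [-0.0176 -0.0123 -0.0083] z 0.1909
 comp n 119 tool x -0.0035 0.0099 y [0.0103 0.0135 0.0196] z 0.1907
```

View pics/g11.png

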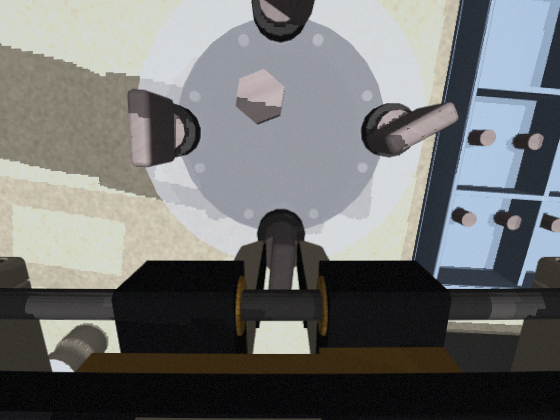

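Emit:
{"name": "step_arm", "arguments": {"plan": [{"dx": 0,"dy": 0.004,"dz": 0,"wx": 0,"wy": 0,"wz": 0,"jaw": 0.65},{"dx": 0,"dy": 0.004,"dz": 0,"wx": 0,"wy": 0,"wz": 0,"jaw": 0.699},{"dx": 0,"dy": 0.004,"dz": 0,"wx": 0,"wy": 0,"wz": -0.008,"jaw": 0.699},{"dx": 0,"dy": 0.004,"dz": 0,"wx": 0,"wy": 0,"wz": -0.016,"jaw": 0.699},{"dx": 0,"dy": 0.004,"dz": 0,"wx": 0,"wy": 0,"wz": -0.025,"jaw": 0.699},{"dx": 0,"dy": 0.004,"dz": 0,"wx": 0,"wy": 0,"wz": -0.018,"jaw": 0.699},{"dx": 0,"dy": 0.004,"dz": 0,"wx": 0,"wy": 0,"wz": -0.018,"jaw": 0.699},{"dx": 0,"dy": 0.004,"dz": 0,"wx": 0,"wy": 0,"wz": -0.018,"jaw": 0.699}]}}

```text
time: 16.3
position: [0.5997, 0.0218, 0.3443]
orientation: [0.662, 0.749, 0.0, -0.0]
wrist_force: [-1.1, -0.3, -0.3]
finger_gap: 0.148
```

```bash
python3 look.py g12
```

```text
16.3 [0.59967303 0.02179851 0.34429028] yaw 7.023563238240356 j [-0.149  0.392  1.497  0.     1.252 -0.272] gap 13.736452238264686 [-1.1 -0.3 -0.3] [-0.01  0.17 -0.08]
3138 1037 z pct [0.18445152 0.18541891 0.18566872 0.18587742]
 comp n 1241 tool x -0.0088 0.0195 y [-0.018  -0.0002  0.0061] z 0.1845
  centreline: angle in tool deg -2.03 y at x=0 mm -0.84
 comp n 138 tool x -0.0063 0.0097 y [0.008  0.0121 0.0197] z 0.185
```

It has dropped (top 0.1915 → about 0.1845). I'll refine the reading from the saved depth.

```bash
cat > wing.py <<'E'
from h import *
import sys
def wing(n,pos,quat,c,zl,zh):
    d=np.load(f"{n}.npy"); M=R.from_quat(quat).as_matrix()
    v,u=np.mgrid[0:420,0:560]; P=atdepth(c,np.c_[u.ravel(),v.ravel()],d.ravel())
    L=(P-pos)@M
    m=(P[:,2]>zl)&(P[:,2]<zh)&(np.abs(L[:,1])<.0085)&(L[:,0]>-.01)&(L[:,0]<.022)
    return P[m],L[m]
E
python3 - <<'E'
from h import *
from wing import wing
s=observe(); c=camera_info("wrist")
for n,pos,q in [("g9",[.59927,.0217,.3443],None),("g12",s['position'],s['orientation'])]:
    if q is None:
        y=np.radians(-2.3756-3.78*0); continue
    P,L=wing(n,pos,q,c,.178,.190)
    xs=np.arange(-.004,.020,.002); mid=[]
    for a in xs:
        t=(L[:,0]>=a)&(L[:,0]<a+.002); print(round(a*1e3),t.sum(),np.percentile(L[t,1],[2,98]).round(4) if t.sum()>5 else None, np.median(P[t,2]).round(4) if t.sum() else None)
E
```

```text
-4 86 [-0.0059  0.0081] 0.1848
-2 90 [-0.0059  0.0081] 0.1846
0 89 [-0.0059  0.0081] 0.1844
2 88 [-0.0059  0.0081] 0.1846
4 87 [-0.0059  0.0081] 0.1846
6 122 [-0.0071  0.0084] 0.1846
8 106 [-0.0083  0.006 ] 0.1846
10 87 [-0.005   0.0065] 0.1848
12 82 [-0.0048  0.0065] 0.1846
14 87 [-0.0048  0.0065] 0.1846
16 98 [-0.0049  0.0065] 0.1842
18 106 [-0.0039  0.0054] 0.1821
```

View pics/g12.png

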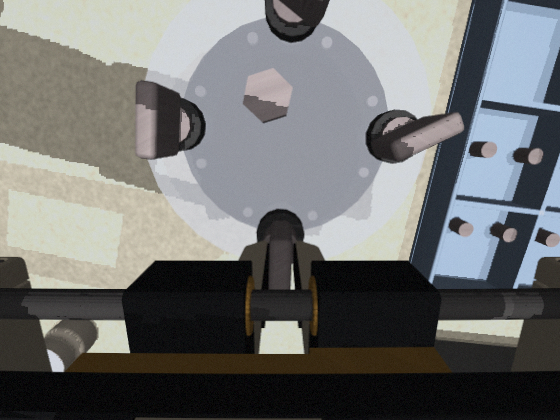

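View pics/g12sc.png

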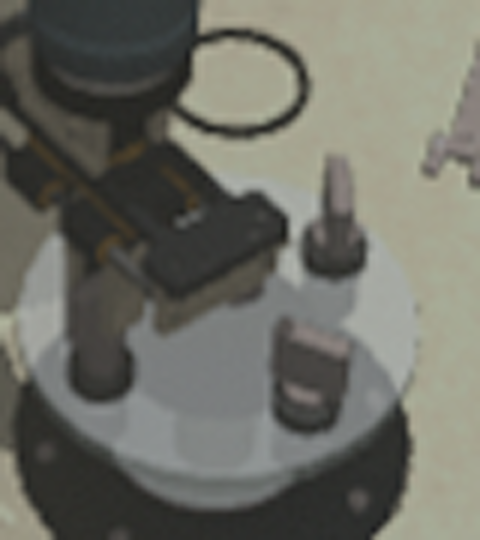

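Emit:
{"name": "step_arm", "arguments": {"plan": [{"dx": 0,"dy": 0.003,"dz": 0,"wx": 0,"wy": 0,"wz": 0,"jaw": 0.55},{"dx": 0,"dy": 0.003,"dz": 0,"wx": 0,"wy": 0,"wz": 0,"jaw": 0.5},{"dx": 0,"dy": 0.003,"dz": 0,"wx": 0,"wy": 0,"wz": 0,"jaw": 0.5},{"dx": 0,"dy": 0.003,"dz": 0,"wx": 0,"wy": 0,"wz": 0,"jaw": 0.5},{"dx": 0,"dy": 0.003,"dz": 0,"wx": 0,"wy": 0,"wz": 0,"jaw": 0.5},{"dx": 0,"dy": 0.003,"dz": 0,"wx": 0,"wy": 0,"wz": 0,"jaw": 0.5},{"dx": 0,"dy": 0.003,"dz": 0,"wx": 0,"wy": 0,"wz": 0,"jaw": 0.5},{"dx": 0,"dy": 0.003,"dz": 0,"wx": 0,"wy": 0,"wz": 0,"jaw": 0.5}]}}

```text
time: 17.4
position: [0.6, 0.0218, 0.3443]
orientation: [0.662, 0.749, -0.0, -0.0]
wrist_force: [0.2, 0.2, -0.5]
finger_gap: 0.253
```

```bash
python3 look.py g13
python3 - <<'E'
from h import *
from wing import wing
s=observe(); c=camera_info("wrist")
P,L=wing("g13",s['position'],s['orientation'],c,.176,.190)
for a in np.arange(-.006,.022,.002):
    t=(L[:,0]>=a)&(L[:,0]<a+.002); print(round(a*1e3),t.sum(),np.percentile(L[t,1],[2,98]).round(4) if t.sum()>5 else None, np.median(P[t,2]).round(4) if t.sum() else None)
# neighbouring home wing tops height
d=np.load("g13.npy"); v,u=np.mgrid[0:420,0:560]; Q=atdepth(c,np.c_[u.ravel(),v.ravel()],d.ravel())
for cc in [(.669,.1014),(.590,.171),(.520,.0912)]:
    q=Q[(np.hypot(*(Q[:,:2]-cc).T)<.02)&(Q[:,2]>.155)&(Q[:,2]<.175)]; print(cc,len(q),np.percentile(q[:,2],[50,75,90]) if len(q)>10 else None)
E
```

```text
17.4 [0.60002892 0.02181498 0.34427481] yaw 7.025621986469313 j [-0.149  0.393  1.496  0.     1.253 -0.272] gap 23.492868718911105 [ 0.2  0.2 -0.5] [-0.11  0.08  0.04]
3262 1023 z pct [0.18452893 0.18545272 0.18564701 0.18588143]
 comp n 1084 tool x -0.0089 0.0193 y [-0.006  -0.0002  0.006 ] z 0.1846
  centreline: angle in tool deg 1.66 y at x=0 mm -0.13
 comp n 115 tool x -0.005 0.0098 y [-0.0198 -0.0135 -0.0105] z 0.1852
 comp n 92 tool x -0.0038 0.0097 y [0.0126 0.015  0.02  ] z 0.1851
-6 81 [-0.0061  0.0056] 0.1845
-4 77 [-0.0061  0.0056] 0.1845
-2 81 [-0.0061  0.0056] 0.1846
0 82 [-0.0061  0.0055] 0.1846
2 77 [-0.0061  0.0052] 0.1846
4 75 [-0.0054  0.0055] 0.1848
6 84 [-0.0055  0.0057] 0.1846
8 80 [-0.0054  0.006 ] 0.1846
10 81 [-0.0054  0.006 ] 0.1847
12 89 [-0.0054  0.0059] 0.1847
14 83 [-0.0054  0.0059] 0.1847
16 109 [-0.0054  0.006 ] 0.1842
18 135 [-0.0043  0.0054] 0.181
20 0 None None
(0.669, 0.1014) 1836 [0.16452636 0.16510578 0.16555519]
(0.59, 0.171) 101 [0.15850746 0.16067753 0.16190936]
(0.52, 0.0912) 2064 [0.16438532 0.1650719  0.16557029]
```

The bolt now rests loose and steady with its top at 0.1846. The home tops read 0.1645 in the same picture against a nominal 0.165, so the true height is about 0.185, just as described for after the drop. Wing yaw at the drop is about 95.5°. I'll line up, lower 9 mm and clamp.

Emit:
{"name": "step_arm", "arguments": {"plan": [{"dx": 0,"dy": 0,"dz": 0.025,"wx": 0,"wy": 0,"wz": 0.008,"jaw": 0.5},{"dx": 0,"dy": 0,"dz": 0.05,"wx": 0,"wy": 0,"wz": 0.008,"jaw": 0.5},{"dx": 0,"dy": 0,"dz": 0.075,"wx": 0,"wy": 0,"wz": 0.008,"jaw": 0.5},{"dx": 0,"dy": 0,"dz": 0.075,"wx": 0,"wy": 0,"wz": 0.008,"jaw": 0.7},{"dx": 0,"dy": 0,"dz": 0.075,"wx": 0,"wy": 0,"wz": 0.008,"jaw": 1},{"dx": 0,"dy": 0,"dz": 0.075,"wx": 0,"wy": 0,"wz": 0.008,"jaw": 1},{"dx": 0,"dy": 0,"dz": 0.075,"wx": 0,"wy": 0,"wz": 0.008,"jaw": 1},{"dx": 0,"dy": 0,"dz": 0.075,"wx": 0,"wy": 0,"wz": 0.008,"jaw": 1}], "newtons": 12}}

```text
time: 18.5
position: [0.5995, 0.0218, 0.335]
orientation: [0.672, 0.741, -0.001, -0.001]
wrist_force: [-5.8, -0.5, 2.0]
finger_gap: 0.131
```

```bash
python3 look.py g14
```

```text
18.5 [0.59945701 0.02177749 0.33502547] yaw 5.593639537700582 j [-0.149  0.4    1.509 -0.     1.235 -0.247] gap 12.13882285479634 [-5.8 -0.5  2. ] [-0.28  1.1  -0.  ]
3099 985 z pct [0.18433802 0.18538735 0.1856588  0.18587853]
 comp n 1161 tool x -0.0034 0.0194 y [-0.0101  0.0008  0.0121] z 0.1845
  centreline: angle in tool deg -0.58 y at x=0 mm 0.98
```

Clamped at 12.1 mm with tool yaw 5.6°, which is the reference for the full turn. Turning forward 60° per call and following the thread down 1.33 mm each.

Emit:
{"name": "step_arm", "arguments": {"plan": [{"dx": 0,"dy": -0.004,"dz": 0.0014,"wx": 0,"wy": 0,"wz": 0.0417,"jaw": 1},{"dx": 0,"dy": -0.004,"dz": 0.0028,"wx": 0,"wy": 0,"wz": 0.0833,"jaw": 1},{"dx": 0,"dy": -0.004,"dz": 0.0042,"wx": 0,"wy": 0,"wz": 0.125,"jaw": 1},{"dx": 0,"dy": -0.004,"dz": 0.0056,"wx": 0,"wy": 0,"wz": 0.1667,"jaw": 1},{"dx": 0,"dy": -0.004,"dz": 0.007,"wx": 0,"wy": 0,"wz": 0.2083,"jaw": 1},{"dx": 0,"dy": -0.004,"dz": 0.0083,"wx": 0,"wy": 0,"wz": 0.25,"jaw": 1},{"dx": 0,"dy": -0.004,"dz": 0.0097,"wx": 0,"wy": 0,"wz": 0.2917,"jaw": 1},{"dx": 0,"dy": -0.004,"dz": 0.0111,"wx": 0,"wy": 0,"wz": 0.3333,"jaw": 1}]}}

```text
time: 19.6
position: [0.5997, 0.0215, 0.3338]
orientation: [0.953, 0.304, 0.0, 0.0]
wrist_force: [-1.9, -1.3, -0.3]
finger_gap: 0.126
```

```bash
python3 look.py g15
```

```text
19.6 [0.59973322 0.02150486 0.33377169] yaw -54.65563027066268 j [-1.500e-01  4.010e-01  1.511e+00 -1.000e-03  1.229e+00  8.040e-01] gap 11.67668446557857 [-1.9 -1.3 -0.3] [-0.43  0.54 -0.02]
3058 983 z pct [0.18298298 0.18401348 0.18427688 0.18447262]
 comp n 1174 tool x -0.0032 0.02 y [-0.011   0.0006  0.0118] z 0.1832
  centreline: angle in tool deg 0.01 y at x=0 mm 0.43
```

Top sank 1.3 mm over 60°, so the thread is engaged. Continuing.

Emit:
{"name": "step_arm", "arguments": {"plan": [{"dx": 0,"dy": 0,"dz": 0.0014,"wx": 0,"wy": 0,"wz": 0.0417,"jaw": 1},{"dx": 0,"dy": 0,"dz": 0.0028,"wx": 0,"wy": 0,"wz": 0.0833,"jaw": 1},{"dx": 0,"dy": 0,"dz": 0.0042,"wx": 0,"wy": 0,"wz": 0.125,"jaw": 1},{"dx": 0,"dy": 0,"dz": 0.0056,"wx": 0,"wy": 0,"wz": 0.1667,"jaw": 1},{"dx": 0,"dy": 0,"dz": 0.007,"wx": 0,"wy": 0,"wz": 0.2083,"jaw": 1},{"dx": 0,"dy": 0,"dz": 0.0083,"wx": 0,"wy": 0,"wz": 0.25,"jaw": 1},{"dx": 0,"dy": 0,"dz": 0.0097,"wx": 0,"wy": 0,"wz": 0.2917,"jaw": 1},{"dx": 0,"dy": 0,"dz": 0.0111,"wx": 0,"wy": 0,"wz": 0.3333,"jaw": 1}]}}

```text
time: 20.7
position: [0.5998, 0.0209, 0.3325]
orientation: [0.977, -0.212, 0.0, 0.001]
wrist_force: [-1.5, -4.9, -2.8]
finger_gap: 0.13
```

Emit:
{"name": "step_arm", "arguments": {"plan": [{"dx": 0,"dy": 0,"dz": 0.0014,"wx": 0,"wy": 0,"wz": 0.0417,"jaw": 1},{"dx": 0,"dy": 0,"dz": 0.0028,"wx": 0,"wy": 0,"wz": 0.0833,"jaw": 1},{"dx": 0,"dy": 0,"dz": 0.0042,"wx": 0,"wy": 0,"wz": 0.125,"jaw": 1},{"dx": 0,"dy": 0,"dz": 0.0056,"wx": 0,"wy": 0,"wz": 0.1667,"jaw": 1},{"dx": 0,"dy": 0,"dz": 0.007,"wx": 0,"wy": 0,"wz": 0.2083,"jaw": 1},{"dx": 0,"dy": 0,"dz": 0.0083,"wx": 0,"wy": 0,"wz": 0.25,"jaw": 1},{"dx": 0,"dy": 0,"dz": 0.0097,"wx": 0,"wy": 0,"wz": 0.2917,"jaw": 1},{"dx": 0,"dy": 0,"dz": 0.0111,"wx": 0,"wy": 0,"wz": 0.3333,"jaw": 1}]}}

```text
time: 21.7
position: [0.5994, 0.0206, 0.3311]
orientation: [0.74, -0.672, 0.0, 0.001]
wrist_force: [-3.7, -4.6, -0.4]
finger_gap: 0.13
```

```bash
python3 look.py g16
```

```text
21.7 [0.59935723 0.02064409 0.33111689] yaw -174.46378666486953 j [-0.151  0.403  1.515 -0.003  1.225  2.895] gap 12.067620678013855 [-3.7 -4.6 -0.4] [-1.02  0.99  0.05]
3043 967 z pct [0.18032681 0.18138704 0.18159969 0.18183996]
 comp n 1192 tool x -0.0042 0.0193 y [-0.012  -0.0003  0.0107] z 0.1805
  centreline: angle in tool deg 0.48 y at x=0 mm -0.46
```

View pics/g16.png

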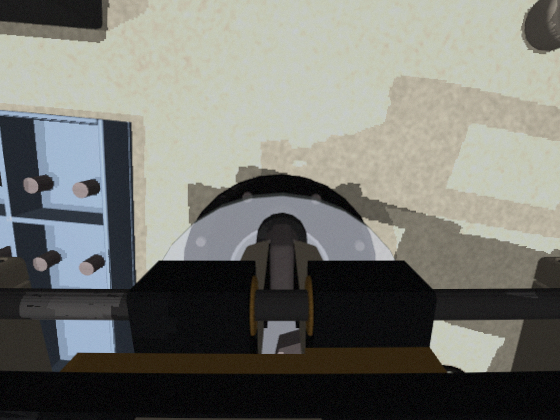

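Half a turn is done (180.05°), with the top sunk 4.0 mm. Next I open wide in place and turn back 180° around the wing for the regrasp.

Emit:
{"name": "step_arm", "arguments": {"plan": [{"dx": 0,"dy": 0,"dz": 0,"wx": 0,"wy": 0,"wz": 0,"jaw": 0.5},{"dx": 0,"dy": 0,"dz": 0,"wx": 0,"wy": 0,"wz": 0,"jaw": 0},{"dx": 0,"dy": 0,"dz": 0,"wx": 0,"wy": 0,"wz": 0,"jaw": -0.35},{"dx": 0,"dy": 0,"dz": 0,"wx": 0,"wy": 0,"wz": 0,"jaw": -0.35},{"dx": 0,"dy": 0,"dz": 0,"wx": 0,"wy": 0,"wz": 0,"jaw": -0.35},{"dx": 0,"dy": 0,"dz": 0,"wx": 0,"wy": 0,"wz": 0,"jaw": -0.35},{"dx": 0,"dy": 0,"dz": 0,"wx": 0,"wy": 0,"wz": 0,"jaw": -0.35},{"dx": 0,"dy": 0,"dz": 0,"wx": 0,"wy": 0,"wz": 0,"jaw": -0.35}]}}

```text
time: 22.8
position: [0.5996, 0.0217, 0.3313]
orientation: [0.741, -0.672, 0.0, 0.0]
wrist_force: [-0.3, 0.6, 0.8]
finger_gap: 0.675
```

```bash
python3 look.py g17
```

```text
22.8 [0.59957105 0.02172979 0.33126907] yaw -174.3947169578485 j [-0.15   0.403  1.515 -0.     1.224  2.894] gap 62.75938838630375 [-0.3  0.6  0.8] [ 0.04  0.09 -0.01]
1491 1003 z pct [0.18033651 0.18134951 0.18156221 0.18179258]
 comp n 1096 tool x -0.0044 0.0207 y [-0.0056  0.0002  0.006 ] z 0.1804
  centreline: angle in tool deg -0.1 y at x=0 mm 0.31
```

Emit:
{"name": "step_arm", "arguments": {"plan": [{"dx": 0,"dy": 0,"dz": 0,"wx": 0,"wy": 0,"wz": -0.0417,"jaw": -0.35},{"dx": 0,"dy": 0,"dz": 0,"wx": 0,"wy": 0,"wz": -0.0833,"jaw": -0.35},{"dx": 0,"dy": 0,"dz": 0,"wx": 0,"wy": 0,"wz": -0.125,"jaw": -0.35},{"dx": 0,"dy": 0,"dz": 0,"wx": 0,"wy": 0,"wz": -0.1667,"jaw": -0.35},{"dx": 0,"dy": 0,"dz": 0,"wx": 0,"wy": 0,"wz": -0.2083,"jaw": -0.35},{"dx": 0,"dy": 0,"dz": 0,"wx": 0,"wy": 0,"wz": -0.25,"jaw": -0.35},{"dx": 0,"dy": 0,"dz": 0,"wx": 0,"wy": 0,"wz": -0.2917,"jaw": -0.35},{"dx": 0,"dy": 0,"dz": 0,"wx": 0,"wy": 0,"wz": -0.3333,"jaw": -0.35}]}}

```text
time: 23.9
position: [0.5996, 0.0217, 0.3313]
orientation: [0.978, -0.209, 0.0, 0.0]
wrist_force: [-0.1, 0.3, -0.2]
finger_gap: 0.678
```

Emit:
{"name": "step_arm", "arguments": {"plan": [{"dx": 0,"dy": 0,"dz": 0,"wx": 0,"wy": 0,"wz": -0.0417,"jaw": -0.35},{"dx": 0,"dy": 0,"dz": 0,"wx": 0,"wy": 0,"wz": -0.0833,"jaw": -0.35},{"dx": 0,"dy": 0,"dz": 0,"wx": 0,"wy": 0,"wz": -0.125,"jaw": -0.35},{"dx": 0,"dy": 0,"dz": 0,"wx": 0,"wy": 0,"wz": -0.1667,"jaw": -0.35},{"dx": 0,"dy": 0,"dz": 0,"wx": 0,"wy": 0,"wz": -0.2083,"jaw": -0.35},{"dx": 0,"dy": 0,"dz": 0,"wx": 0,"wy": 0,"wz": -0.25,"jaw": -0.35},{"dx": 0,"dy": 0,"dz": 0,"wx": 0,"wy": 0,"wz": -0.2917,"jaw": -0.35},{"dx": 0,"dy": 0,"dz": 0,"wx": 0,"wy": 0,"wz": -0.3333,"jaw": -0.35}]}}

```text
time: 24.9
position: [0.5996, 0.0217, 0.3313]
orientation: [0.951, 0.308, 0.0, 0.0]
wrist_force: [-0.4, -0.2, 0.1]
finger_gap: 0.674
```

Emit:
{"name": "step_arm", "arguments": {"plan": [{"dx": 0,"dy": 0,"dz": 0,"wx": 0,"wy": 0,"wz": -0.05,"jaw": -0.35},{"dx": 0,"dy": 0,"dz": 0,"wx": 0,"wy": 0,"wz": -0.1,"jaw": -0.35},{"dx": 0,"dy": 0,"dz": 0,"wx": 0,"wy": 0,"wz": -0.15,"jaw": -0.35},{"dx": 0,"dy": 0,"dz": 0,"wx": 0,"wy": 0,"wz": -0.2,"jaw": -0.35},{"dx": 0,"dy": 0,"dz": 0,"wx": 0,"wy": 0,"wz": -0.25,"jaw": -0.35},{"dx": 0,"dy": 0,"dz": 0,"wx": 0,"wy": 0,"wz": -0.3,"jaw": -0.2},{"dx": 0,"dy": 0,"dz": 0,"wx": 0,"wy": 0,"wz": -0.3333,"jaw": 0.1},{"dx": 0,"dy": 0,"dz": 0,"wx": 0,"wy": 0,"wz": -0.3333,"jaw": 0.4}]}}

```text
time: 25.9
position: [0.5996, 0.0218, 0.3313]
orientation: [0.672, 0.74, -0.0, -0.0]
wrist_force: [-0.1, 0.6, 0.7]
finger_gap: 0.436
```

```bash
python3 look.py g18
```

```text
25.9 [0.59956727 0.02176703 0.33126176] yaw 5.53246420649256 j [-0.149  0.403  1.515 -0.     1.224 -0.246] gap 40.543163950040714 [-0.1  0.6  0.7] [-0.12  0.07 -0.03]
2286 958 z pct [0.18041181 0.1814029  0.18154512 0.18190196]
 comp n 1016 tool x -0.0035 0.0193 y [-0.0055  0.0003  0.0062] z 0.1805
  centreline: angle in tool deg -0.83 y at x=0 mm 0.46
```

View pics/g18.png

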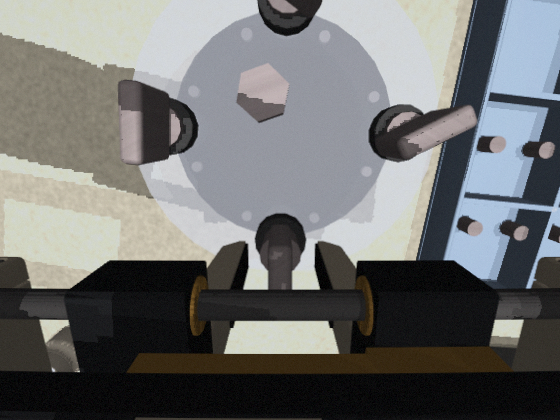

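The wing stayed put (columns 270–294, square to the open fingers, gap 40 mm). I'll clamp again.

Emit:
{"name": "step_arm", "arguments": {"plan": [{"dx": 0,"dy": 0,"dz": 0,"wx": 0,"wy": 0,"wz": 0,"jaw": 0.55},{"dx": 0,"dy": 0,"dz": 0,"wx": 0,"wy": 0,"wz": 0,"jaw": 0.7},{"dx": 0,"dy": 0,"dz": 0,"wx": 0,"wy": 0,"wz": 0,"jaw": 0.8},{"dx": 0,"dy": 0,"dz": 0,"wx": 0,"wy": 0,"wz": 0,"jaw": 1},{"dx": 0,"dy": 0,"dz": 0,"wx": 0,"wy": 0,"wz": 0,"jaw": 1},{"dx": 0,"dy": 0,"dz": 0,"wx": 0,"wy": 0,"wz": 0,"jaw": 1},{"dx": 0,"dy": 0,"dz": 0,"wx": 0,"wy": 0,"wz": 0,"jaw": 1},{"dx": 0,"dy": 0,"dz": 0,"wx": 0,"wy": 0,"wz": 0,"jaw": 1}], "newtons": 12}}

```text
time: 27.0
position: [0.5993, 0.0217, 0.3312]
orientation: [0.672, 0.741, -0.0, -0.0]
wrist_force: [-5.6, -1.4, 2.7]
finger_gap: 0.125
```

Emit:
{"name": "step_arm", "arguments": {"plan": [{"dx": 0,"dy": 0,"dz": 0.0014,"wx": 0,"wy": 0,"wz": 0.0417,"jaw": 1},{"dx": 0,"dy": 0,"dz": 0.0028,"wx": 0,"wy": 0,"wz": 0.0833,"jaw": 1},{"dx": 0,"dy": 0,"dz": 0.0042,"wx": 0,"wy": 0,"wz": 0.125,"jaw": 1},{"dx": 0,"dy": 0,"dz": 0.0056,"wx": 0,"wy": 0,"wz": 0.1667,"jaw": 1},{"dx": 0,"dy": 0,"dz": 0.007,"wx": 0,"wy": 0,"wz": 0.2083,"jaw": 1},{"dx": 0,"dy": 0,"dz": 0.0083,"wx": 0,"wy": 0,"wz": 0.25,"jaw": 1},{"dx": 0,"dy": 0,"dz": 0.0097,"wx": 0,"wy": 0,"wz": 0.2917,"jaw": 1},{"dx": 0,"dy": 0,"dz": 0.0111,"wx": 0,"wy": 0,"wz": 0.3333,"jaw": 1}]}}

```text
time: 28.0
position: [0.5997, 0.0215, 0.3299]
orientation: [0.953, 0.304, 0.0, 0.0]
wrist_force: [-3.5, -2.1, 0.8]
finger_gap: 0.128
```

```bash
python3 look.py g19
```

```text
28.0 [0.59971576 0.02149151 0.32988362] yaw -54.65286691331098 j [-1.500e-01  4.040e-01  1.516e+00 -1.000e-03  1.221e+00  8.040e-01] gap 11.904967013880574 [-3.5 -2.1  0.8] [-0.42  0.75  0.04]
2991 955 z pct [0.17901345 0.17997835 0.18020273 0.18047473]
 comp n 1155 tool x -0.0033 0.0198 y [-0.011   0.0006  0.0117] z 0.1792
  centreline: angle in tool deg -0.17 y at x=0 mm 0.34
```

Emit:
{"name": "step_arm", "arguments": {"plan": [{"dx": 0,"dy": 0,"dz": 0.0014,"wx": 0,"wy": 0,"wz": 0.0417,"jaw": 1},{"dx": 0,"dy": 0,"dz": 0.0028,"wx": 0,"wy": 0,"wz": 0.0833,"jaw": 1},{"dx": 0,"dy": 0,"dz": 0.0042,"wx": 0,"wy": 0,"wz": 0.125,"jaw": 1},{"dx": 0,"dy": 0,"dz": 0.0056,"wx": 0,"wy": 0,"wz": 0.1667,"jaw": 1},{"dx": 0,"dy": 0,"dz": 0.007,"wx": 0,"wy": 0,"wz": 0.2083,"jaw": 1},{"dx": 0,"dy": 0,"dz": 0.0083,"wx": 0,"wy": 0,"wz": 0.25,"jaw": 1},{"dx": 0,"dy": 0,"dz": 0.0097,"wx": 0,"wy": 0,"wz": 0.2917,"jaw": 1},{"dx": 0,"dy": 0,"dz": 0.0111,"wx": 0,"wy": 0,"wz": 0.3333,"jaw": 1}]}}

```text
time: 29.1
position: [0.5998, 0.0209, 0.3286]
orientation: [0.977, -0.212, 0.0, 0.001]
wrist_force: [-2.3, -4.9, 1.3]
finger_gap: 0.128
```

Emit:
{"name": "step_arm", "arguments": {"plan": [{"dx": 0,"dy": 0,"dz": 0.0014,"wx": 0,"wy": 0,"wz": 0.0417,"jaw": 1},{"dx": 0,"dy": 0,"dz": 0.0028,"wx": 0,"wy": 0,"wz": 0.0833,"jaw": 1},{"dx": 0,"dy": 0,"dz": 0.0042,"wx": 0,"wy": 0,"wz": 0.125,"jaw": 1},{"dx": 0,"dy": 0,"dz": 0.0056,"wx": 0,"wy": 0,"wz": 0.1667,"jaw": 1},{"dx": 0,"dy": 0,"dz": 0.007,"wx": 0,"wy": 0,"wz": 0.2083,"jaw": 1},{"dx": 0,"dy": 0,"dz": 0.0083,"wx": 0,"wy": 0,"wz": 0.25,"jaw": 1},{"dx": 0,"dy": 0,"dz": 0.0097,"wx": 0,"wy": 0,"wz": 0.2917,"jaw": 1},{"dx": 0,"dy": 0,"dz": 0.0111,"wx": 0,"wy": 0,"wz": 0.3333,"jaw": 1}]}}

```text
time: 30.1
position: [0.5994, 0.0207, 0.3272]
orientation: [0.74, -0.672, 0.0, 0.001]
wrist_force: [-5.5, -6.0, 1.5]
finger_gap: 0.127
```

```bash
python3 look.py g20
```

```text
30.1 [0.59936073 0.02066941 0.32724969] yaw -174.45991950078263 j [-0.151  0.406  1.52  -0.003  1.216  2.895] gap 11.819079278759043 [-5.5 -6.   1.5] [-0.98  1.15  0.05]
2937 935 z pct [0.17627197 0.17725331 0.17755734 0.17788354]
 comp n 1189 tool x -0.004 0.0194 y [-0.0118 -0.0003  0.011 ] z 0.1763
  centreline: angle in tool deg 0.24 y at x=0 mm -0.44
```

The full turn is done: 360.1°, top down 8.2 mm to 0.1763. Now I firm up the grip and hold.

Emit:
{"name": "step_arm", "arguments": {"plan": [{"dx": 0,"dy": 0,"dz": 0,"wx": 0,"wy": 0,"wz": 0,"jaw": 1},{"dx": 0,"dy": 0,"dz": 0,"wx": 0,"wy": 0,"wz": 0,"jaw": 1},{"dx": 0,"dy": 0,"dz": 0,"wx": 0,"wy": 0,"wz": 0,"jaw": 1},{"dx": 0,"dy": 0,"dz": 0,"wx": 0,"wy": 0,"wz": 0,"jaw": 1},{"dx": 0,"dy": 0,"dz": 0,"wx": 0,"wy": 0,"wz": 0,"jaw": 1},{"dx": 0,"dy": 0,"dz": 0,"wx": 0,"wy": 0,"wz": 0,"jaw": 1},{"dx": 0,"dy": 0,"dz": 0,"wx": 0,"wy": 0,"wz": 0,"jaw": 1},{"dx": 0,"dy": 0,"dz": 0,"wx": 0,"wy": 0,"wz": 0,"jaw": 1}], "newtons": 35}}

```text
time: 31.2
position: [0.5993, 0.0207, 0.3272]
orientation: [0.742, -0.671, 0.0, 0.001]
wrist_force: [-5.3, -5.9, 1.6]
finger_gap: 0.128
```

```bash
python3 look.py g21; python3 -c "
from h import *
p,d=read_camera('top'); cv2.imwrite('pics/top9.png',p[:,:,::-1])"
```

```text
31.2 [0.59933417 0.02074143 0.32722528] yaw -174.21400339007207 j [-0.15   0.406  1.52  -0.003  1.216  2.891] gap 11.876412094504472 [-5.3 -5.9  1.6] [-0.98  1.08  0.  ]
2904 937 z pct [0.17616166 0.17717107 0.17735271 0.17760505]
 comp n 1180 tool x -0.0045 0.0195 y [-0.012  -0.0003  0.0108] z 0.1762
  centreline: angle in tool deg 0.78 y at x=0 mm -0.51
```

View pics/top9.png

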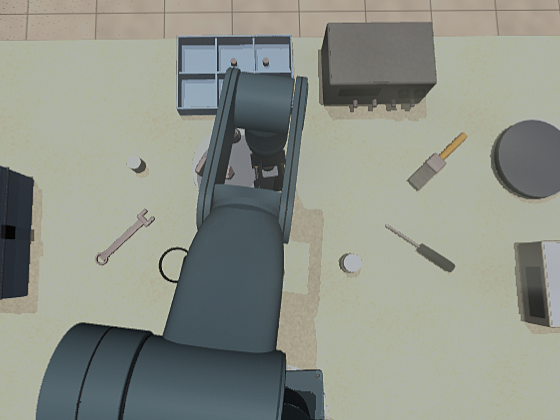

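View pics/g21.png

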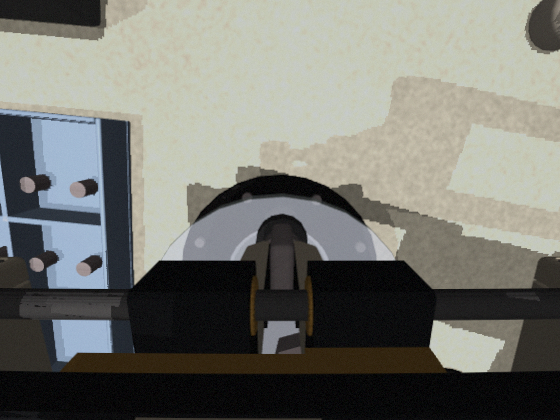

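The wrist picture shows the wing still clamped between the pads at about (282,250). In the top picture the jar (350,263), probe (136,164), spanner, driver and brush are where they started. Handing in.

```bash
python3 -c "
from bench import close_job, observe
print(close_job()); s=observe(); print(s['time'],s['finger_gap']*93,s['position'])"
```

```text
the job is handed in; nothing more can be done
None
the job is handed in; nothing more can be done
```

The proud bolt dropped into its thread, I turned it one full turn forward from there, and handed the job in at about 31 s, still gripping its wing.

- **Drop:** I turned it backward with the fingers set loosely, about 14 mm apart, in small steps. It dropped at a wing yaw of about 95.5°, some 83° back from its start. Its top fell from 0.1915 m to 0.1846 m and stayed there when I opened the fingers.
- **Full turn:** I made two clamped half turns, with an open-finger regrasp around the wing between them. The tool turned about 360.1° forward in total, and the top sank another 8.2 mm to 0.1763 m, which matches the 8 mm lead.
- **Final hold:** The grip is set to 35 N with an 11.9 mm opening. Tool yaw moved 0.25° in the last second, as the grip tightened, and the height did not change. The wrist force of about 8 N is a small sideways preload from the clamp.

**Two readings slightly off:**
- The drop measured 6.9 mm against the nominal 8 mm. The height after it agrees with the text: about 0.185 m once corrected by the home bolts in the same picture.
- While turning back, the pads pressed sideways with about 5 N for a few steps, until I re-centred the fingers.

**Other items:** The jar, probe, spanner, driver and brush are unmoved in the last top view. The arm hides most of the cover and part of the o-ring there. The nut and other bolts were seen undisturbed in the wrist view at 26 s and not fully rechecked after that.

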